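# Clamp a glass-door fitting in the sprung jig

### The job

Push the jig's sprung jaw open by its black handle and sideways into the holding notch so that it stays open by itself, then take the longest slotted fitting from the wooden rack, lay it down on its wide flat side on the bare bench and let go. Take it again across its width and set it down flat in the jig, between the two low rails, between the fence and the open jaw, and let go. Then free the handle from its notch so that the jaw springs forward and clamps the fitting squarely against the fence; leave the other things where they are.

Things in the scene. Friction and masses are not known exactly. Their poses are not given: they have to be found in the camera images.
- jig: clamping jig fixed to the bench: aluminium base plate, 12 mm thick, spanning x -56..56, y -116..185 mm of its own frame (origin on the bench surface). Fence at the -y end: 70 mm wide, top 44 mm above the bench, its face at y = -100 mm looks to +y. A dark steel gate plate covers y 57..177 mm, top 58 mm above the bench. The sprung jaw slides along y between them
- jaw (a joint): the jaw's slide along the jig's +y, m: 0 shut (empty), 0.064 fully open at its stop. A spring drives it back: 6 N at 0, 8 at 0.022, 11 at 0.050, 12.5 at 0.064, which may make an arm sag: push on until it reads right. Jaw face to fence face: 98 mm at 0, 148 mm at 0.050. Clamping the 120 mm fitting it reads 0.022; held in the notch about 0.050
- cross (a joint): the handle's sideways slide on the jaw, along the jig's -x, m: 0 in the channel, 0.025 fully over at its stop, 0.018 to 0.025 when held; a weak spring (1 to 2.7 N) drives it back. It moves only with the jaw open by 0.056 or more (best to its stop). Fully over, let the jaw back to 0.050: a 6 mm lip holds the handle. To free it open the jaw to its stop, move it to +x, let go
- paddle: the jaw's handle: upright black block 30 mm (x) by 22 mm (y) by 64 mm high on a steel stem, axes parallel to the jig's; origin at its centre, 102 mm above the bench (underside 70, top 134 mm). It stands at (0, 75) mm in the jig's x, y when shut, moves only with joints jaw and cross, and cannot be lifted or turned
- notch (a point): where the handle's centre (origin of paddle) stands when held in the notch: (-20, 125) mm in the jig's x, y, 102 mm above the bench; axes parallel to the jig's. The gate plate's slot is J-shaped: a straight channel along y at x = 0, at its +y end a passage towards -x, and there the notch, which leads back 6 mm towards -y
- nest (a point): point on the base plate's upper face (12 mm above the bench) under the centre of the clamped fitting: (0, -40) mm in the jig's x, y, 60 mm from the fence face; axes as the jig's. Two low rails, 4 mm high, 6 mm wide, run along the jig's y (-100..0 mm) with inner faces at x = -31 and +31 mm: the fitting lies between them, its length along the jig's y
- jaw_face (a point): middle of the jaw's clamping face, which looks to the fence (the jig's -y)
- rack: plywood rack fixed to the bench, 150 mm (x) by 214 mm (y), floor 10 mm above the bench (origin at bench level under its centre), three slots along its x at y = -75, 0, +75 mm, each 35 mm wide between rails that rise 12 mm above the floor. The fittings stand in them in any order. Between rack and jig the bench is bare, at least 140 mm wide
- fitting: the longest of the three fittings, brushed steel and aluminium: 120 mm long (own x), 30 thick (own y), 50 wide (own z), 0.25 to 0.5 kg, an open slot 12 mm wide, 22 deep along its +z edge. Origin at its centre. Starts standing on its -z edge, centre 35 mm above the bench. Either end or wide face may go either way in the jig. Flat, its centre is 15 mm up. It tips over when pushed near its top
- short_fitting: bystander: fitting of the same make but 80 mm long, in the rack, origin at its centre
- bar_fitting: bystander: 90 mm long, 40 mm high fitting without a slot, a round bar on a flat block, in the rack
- tape: bystander: roll of masking tape, 110 mm across, 25 mm high
- lifter: bystander: double suction-cup glass lifter, 260 mm long, 88 mm high
- marker: bystander: white marker, 130 mm long
- spray: bystander: white bottle, 68 mm across, 170 mm high
- square: bystander: metal try square, 160 mm blade

How it is judged:
On the way, in this order (a step that is already met when the one before it is completed fails the run):
1. the jaw stays open by itself, its handle in the holding notch and let go (value of joint jaw between 0.045 and 0.055 m and value of joint cross above 0.014 m and contact force between each of the arm, the fingers and paddle below 0.3 N), for 0.3 s.
2. the fitting lies on its wide flat side on the bench, let go ((angle between fitting's own y axis and vertical below 0.12 rad or angle between fitting's own y axis and vertical above 3.02 rad) and height (world z) of fitting below 0.019 m and linear speed of fitting below 0.02 m/s and angular speed of fitting below 0.3 rad/s and contact force between the fingers and fitting below 0.3 N), for 0.2 s.
3. the fitting lies flat in the jig between the rails, fence and the jaw, which is still held open, and is let go (value of joint jaw between 0.045 and 0.055 m and value of joint cross above 0.014 m and (angle between fitting's own y axis and vertical below 0.12 rad or angle between fitting's own y axis and vertical above 3.02 rad) and linear speed of fitting below 0.02 m/s and angular speed of fitting below 0.3 rad/s and contact force between the fingers and fitting below 0.3 N and x of fitting in the frame of nest between -0.009 and 0.009 m and y of fitting in the frame of nest between -0.004 and 0.032 m and z of fitting in the frame of nest between 0.011 and 0.019 m and angle between the x axis of fitting and the y axis of jig, either way round below 0.15 rad), for 0.2 s.
At the end, for the whole second after the job is handed in: Jaw sprung forward onto the fitting (jaw 0.018 to 0.026, cross under 0.004); the fitting lies flat (0.12 rad) on the base, square to the jig within 0.06 rad, its end within 4 mm of the fence, within 10 mm of the middle between the rails, at rest (value of joint jaw between 0.018 and 0.026 m and value of joint cross below 0.004 m and (angle between fitting's own y axis and vertical below 0.12 rad or angle between fitting's own y axis and vertical above 3.02 rad) and linear speed of fitting below 0.02 m/s and angular speed of fitting below 0.3 rad/s and x of fitting in the frame of nest between -0.01 and 0.01 m and y of fitting in the frame of nest between -0.004 and 0.004 m and z of fitting in the frame of nest between 0.011 and 0.019 m and angle between the x axis of fitting and the y axis of jig, either way round below 0.06 rad); the robot touches nothing.
It fails at once if another fitting is shifted by more than 40 mm (distance of any of short_fitting, bar_fitting from where it was at the start of the episode above 0.04 m).
It fails at once if tape, lifter, marker, bottle or square is shifted by more than 40 mm (distance of any of tape, lifter, marker, spray, square from where it was at the start of the episode above 0.04 m).
It also fails if it takes over 72 s, if anything falls off the work surface, if the arm or the gripper's body presses on something with over 40 N, if the wrist force passes 120 N, or if a joint passes its speed limit or range.

### The arm

A 7-joint arm with a two-finger parallel gripper is mounted at the origin on the work surface. World frame = base frame: x ahead of the robot, y to its left, z up, the work surface at z = 0. Lengths are in m, angles in rad, forces in N, time in s.
With the tool pointing down it reaches from about 0.425 to 0.925 m from the base axis. Payload 6.8 kg.
Tool frame: the origin (TCP) lies at the very end of the fingers, on their centre line; the grasp point (between the pads) lies 19 mm behind it; z points along the fingers, x is the direction in which the jaws open and shut, and the axes are right-handed (so a half turn about z gives the same grasp; the last joint's range is limited). The gripper opens to 85 mm and grips with 20 to 120 N. Pads are 22 mm wide; open, the fingers measure 114 mm over their backs; the gripper's body (76 mm by 85 mm) begins 54 mm behind the grasp point. The pads swing forward as they close: fully open they stand 13 mm farther back than shut.
Start: joints at [1.135, 0.477, 0.022, 1.555, -0.011, 1.109, -0.083], TCP at [0.217, -0.639, 0.231] pointing down, gripper open.
Joint ranges: [-2.96, 2.96], [-0.34, 2.1], [-1.41, 1.46], [0.24, 2.44], [-1.37, 4.51], [0.17, 1.92], [-2.96, 2.96]. Speed limits (rad/s): [2.39, 2.39, 3.14, 3.14, 3.14, 3.14, 3.14].

### API

Orientations are given as a rotation vector (axis times angle).
In Python, from bench import get_obs, imaging, hand_in gives the robot as it stands.
- The arm moves only by the tool send_rows, never from a script. Its argument "motion" is a list of rows, each an object with "dp": the shift along the world's x, y, z in m, a list of three; "rot": the turn, a rotation vector about the world's x, y, z in rad, a list of three; "grip": the finger opening in m, from 0 to 0.0854. In form: [{"dp": [dx, dy, dz], "rot": [ax, ay, az], "grip": grip}, ...]. A call has 1 to 20 rows; each row shifts and turns the pose as measured when the row begins; what a row does not reach is not made up. A row lasts 1/8 s, in which the tool goes at most 62.5 mm and 10.7 degrees, less where a joint would pass 70% of its speed; a pose out of reach is approached as far as the arm can. A call is refused whole if a number of a shift passes 0.0625 or a number of a turn 0.188, either way. A call with a gripper value outside its range is refused whole. The fingers move at their own pace and stop on an object; "grip_force" is the grip in N (left out, the last holds). Time passes only in rows, so rows that do not move let the fingers close. It gives the time, the measured TCP pose, the force and the opening at its end, in the units of the state.
- get_obs(): the state, without advancing time (a new reading comes with each control period).
- imaging.grab_frame(name): name is "side" or "top" or "wrist"; returns a dict with "img" (420x560x3 uint8, red, green, blue), "fx", "fy", "cx", "cy" (pixels), "R" (3x3) and "t" (3): a world point X has camera coordinates R X + t. Camera axes: x right, y down, z forward; pixel columns grow to the right and rows downward; lengths in m; the calibration is good to about 2 mm. A picture is of the moment at which its call begins. There is no depth.
- hand_in(): hands the job in, once; it reports no verdict.
The state is a dict: "clock": time; "joints": joint angles; "qvel": joint speeds; "tau": joint torques, N m; "tcp_pos": TCP position; "orientation": TCP orientation; "contact_force": force on the tool from outside, world axes, zero at the start; "moment": the same for the moment, N m; "grip_width": finger opening in m.
Only numpy, scipy, OpenCV 4.12 (cv2) and the standard library are available. Lean on these libraries where they do the work, as an engineer would, in place of code of your own. Each camera call takes 0.05 s, during which the arm holds its last target. There are 200 camera calls.

## Working session

There is one attempt and no reset: what is moved stays moved. The work goes in short steps, Python scripts to look and compute and a tool call to move; the robot and the scene stay as the last step left them, time stands still between calls to the robot, and variables do not carry over. Pictures are saved under pics/ and viewed, about 8 in all and at most 12, crops included, and the job is handed in when it is done.

Besides the shell and the picture viewer there is one more tool, called as name(argument=value, ...), one argument or row to a line, values as JSON. send_rows: Moves the arm, as the interface text tells. Its arguments: {"type":"object","properties":{"motion":{"type":"array","items":{"type":"object","properties":{"dp":{"type":"array","items":{"type":"number"}},"rot":{"type":"array","items":{"type":"number"}},"grip":{"type":"number"}}}},"grip_force":{"type":"number"}},"required":["motion"]}

```bash
mkdir -p pics; cat > h.py <<'E'
import numpy as np, cv2, json
from bench import get_obs, imaging, hand_in
def shot(n,f):
    d=imaging.grab_frame(n); cv2.imwrite('pics/'+f,d['img'][:,:,::-1])
    np.savez('pics/'+f[:-4]+'.npz',**{k:d[k] for k in('fx','fy','cx','cy','R','t')},img=d['img']); return d
def px2w(d,u,v,z):
    R=np.array(d['R']);t=np.array(d['t']);r=R.T@np.array([(u-d['cx'])/d['fx'],(v-d['cy'])/d['fy'],1]);c=-R.T@t
    return c+r*(z-c[2])/r[2]
def w2px(d,X):
    p=np.array(d['R'])@np.array(X)+np.array(d['t']); return np.array([d['fx']*p[0]/p[2]+d['cx'],d['fy']*p[1]/p[2]+d['cy']])
E
python3 - <<'E'
from h import *
o=get_obs();print(o)
for n in('top','side'):
    d=shot(n,n+'0.png');print(n,d['fx'],-np.array(d['R']).T@np.array(d['t']),d['R'])
E
```

```text
{'clock': 0.0, 'joints': array([ 1.13492575,  0.47781115,  0.02237206,  1.55648265, -0.01152196,
        1.10932708, -0.08311499]), 'qvel': array([ 7.50118006e-04,  6.34620682e-04, -2.03774024e-06, -5.93003470e-04,
        9.25624307e-04, -1.41564545e-03, -1.51324359e-03]), 'tau': array([-3.94696617e-04, -5.96439922e+01,  1.60769474e+00, -2.81193370e+01,
        1.24416518e-02,  9.30246926e-03,  2.42304890e-05]), 'tcp_pos': array([ 0.21707619, -0.63848891,  0.23030578]), 'orientation': array([-2.55327381e+00,  1.82870526e+00,  2.54471053e-03]), 'contact_force': array([ 0.33475416, -0.29480793,  1.26235996]), 'moment': array([ 0.01605168, -0.02287211, -0.02611466]), 'grip_width': 0.08563525257655888}
top 486.70759980995655 [ 0.33355797 -0.04483332  1.448591  ] [[-0.02028465 -0.99972281 -0.01195155]
 [-0.98258285  0.02214256 -0.18450108]
 [ 0.18471457  0.00800085 -0.98275964]]
side 420.50805567843827 [0.29678054 0.7910969  0.90897863] [[-0.93593418 -0.35170981  0.01809445]
 [-0.25367624  0.63763614 -0.72737096]
 [ 0.24428583 -0.68536148 -0.68600588]]
```

View pics/top0.png

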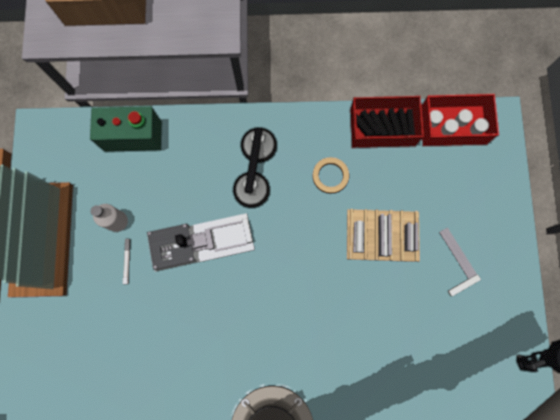

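View pics/side0.png

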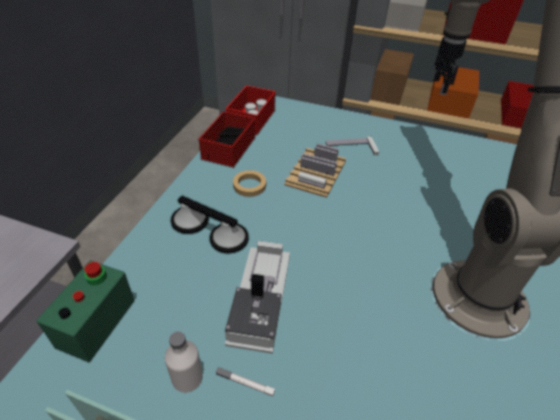

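The top view shows the jig around px (150..252, 215..268), with its fence at the right end and the handle near (182,240). The rack is at about (383,235), and the middle piece looks longest. I'll enlarge both.

```bash
python3 - <<'E'
import cv2,numpy as np
a=cv2.imread('pics/top0.png')
c1=cv2.resize(a[205:280,140:265],None,fx=6,fy=6,interpolation=cv2.INTER_CUBIC)[:300*2]
cv2.imwrite('pics/c1.png',c1); 
c2=cv2.resize(a[200:270,335:430],None,fx=8,fy=8,interpolation=cv2.INTER_CUBIC)
cv2.imwrite('pics/c2.png',c2); print(c1.shape,c2.shape)
E
```

```text
(450, 750, 3) (560, 760, 3)
```

View pics/c1.png

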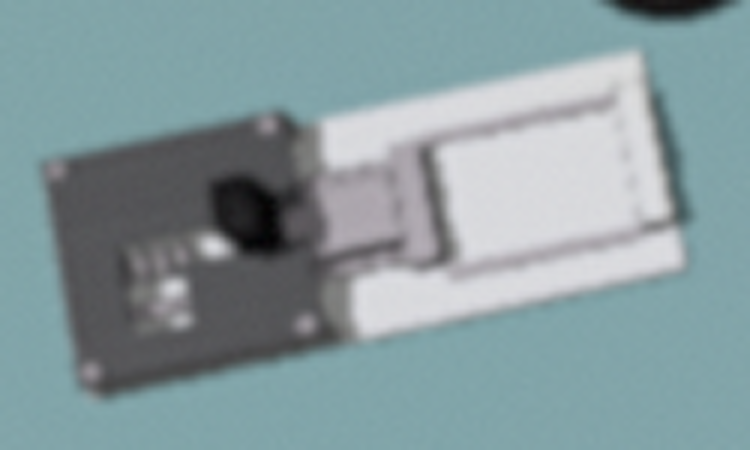

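View pics/c2.png

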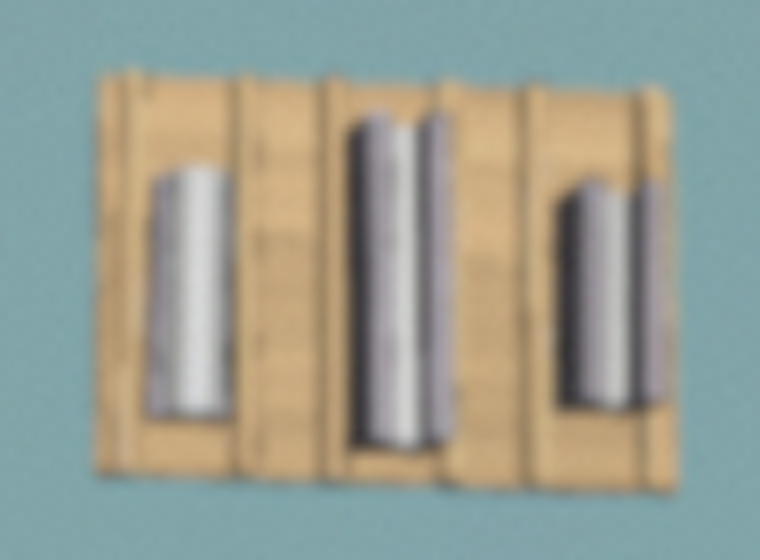

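The jig's y axis runs left in the image (world +y) and its x axis runs up, so the notch is towards the robot. The middle rack piece is slotted and the longest: its top spans crop x 368..455, y 112..447. Next I'll fit the poses.

```bash
python3 - <<'E'
from h import *
from scipy.optimize import least_squares
d=dict(np.load('pics/top0.npz'))
def fit(P,uv,x0):
    P=np.array(P,float);uv=np.array(uv,float)
    def f(p):
        c,s=np.cos(p[2]),np.sin(p[2]);
        return np.ravel([w2px(d,[p[0]+c*a-s*b,p[1]+s*a+c*b,z])-q for (a,b,z),q in zip(P,uv)])
    r=least_squares(f,x0);print(r.x,np.round(r.fun.reshape(-1,2),2));return r.x
k=lambda L,s,o:[(np.array(q)+.5)/s-.5+o for q in L]
j=fit(np.array([(56,177,58),(-56,177,58),(56,-116,12),(-56,-116,12)])/1e3,k([(42,160),(83,398),(643,50),(688,268)],6,np.array([140,205])),[.4,.2,0])
for n,(a,b,z) in dict(paddle=(0,.075,.134),nest=(0,-.04,.012),notch=(-.02,.125,.134),stop=(0,.139,.13)).items():
    c,s=np.cos(j[2]),np.sin(j[2]);X=[j[0]+c*a-s*b,j[1]+s*a+c*b,z];print(n,np.round(X,4),(w2px(d,X)-[140,205])*6)
o=np.array([335,200])
fit(np.array([(75,107,22),(75,-107,22),(-75,-107,22),(-75,107,22)])/1e3,k([(97,75),(672,90),(678,488),(97,475)],8,o),[.4,-.3,0])
fit(np.array([(60,15,60),(60,-15,60),(-60,-15,60),(-60,15,60)])/1e3,k([(367,112),(453,112),(453,447),(367,447)],8,o),[.4,-.3,0])
E
```

```text
[0.53739796 0.16728772 0.20193746] [[ 0.03  0.89]
 [-0.12 -0.98]
 [-0.13  0.17]
 [ 0.22 -0.05]]
paddle [0.5224 0.2408 0.134 ] [234.31225905 206.7939921 ]
nest [0.5454 0.1281 0.012 ] [513.79859192 189.65313787]
notch [0.4927 0.2857 0.134 ] [134.14910063 273.72616846]
stop [0.5095 0.3035 0.13  ] [ 98.40864859 238.91274484]
[ 0.53981406 -0.33780758 -0.04833345] [[-0.15 -0.16]
 [-0.05 -0.23]
 [ 0.47  0.35]
 [-0.28  0.01]]
[ 0.53476907 -0.3387827  -0.05788586] [[ 0.13  0.12]
 [-0.24  0.48]
 [-0.04 -0.1 ]
 [ 0.16 -0.48]]
```

send_rows(
  motion=[
    {"dp":[0.029,0.049,0.004],"rot":[0,0,-0.06],"grip":0.0854},
    {"dp":[0.029,0.049,0.004],"rot":[0,0,-0.06],"grip":0.0854},
    {"dp":[0.029,0.049,0.004],"rot":[0,0,0],"grip":0.0854},
    {"dp":[0.029,0.049,0.004],"rot":[0,0,0],"grip":0.0854},
    {"dp":[0.029,0.049,0.004],"rot":[0,0,0],"grip":0.0854},
    {"dp":[0.029,0.049,0],"rot":[0,0,0],"grip":0.0854},
    {"dp":[0.029,0.049,0],"rot":[0,0,0],"grip":0.0854},
    {"dp":[0.029,0.049,0],"rot":[0,0,0],"grip":0.0854},
    {"dp":[0.008,0.05,0],"rot":[0,0,0],"grip":0.0854},
    {"dp":[0.008,0.05,0],"rot":[0,0,0],"grip":0.0854},
    {"dp":[0.008,0.05,0],"rot":[0,0,0],"grip":0.0854},
    {"dp":[0.008,0.05,0],"rot":[0,0,0],"grip":0.0854},
    {"dp":[0.008,0.05,0],"rot":[0,0,0],"grip":0.0854},
    {"dp":[0.008,0.05,0],"rot":[0,0,0],"grip":0.0854},
    {"dp":[0.008,0.05,0],"rot":[0,0,0],"grip":0.0854},
  ],
)

```text
clock: 1.98
tcp_pos: [0.5056, 0.1253, 0.2466]
orientation: [2.426, -1.994, -0.009]
contact_force: [1.1, -0.6, 0.7]
grip_width: 0.0855
```

```bash
cat >> h.py <<'E'
from scipy.spatial.transform import Rotation as Ro
def st():
    o=get_obs();M=Ro.from_rotvec(o['orientation']).as_matrix()
    print('t',round(o['clock'],2),'tcp',np.round(o['tcp_pos'],4),'xang',round(np.arctan2(M[1,0],M[0,0]),3),'z',np.round(M[:,2],3),'F',np.round(o['contact_force'],1),'g',round(o['grip_width'],4),'q1,q7',np.round(o['joints'][[0,6]],2));return o
J=np.array([.5374,.1673,.2019])
def j2w(a,b):
    c,s=np.cos(J[2]),np.sin(J[2]);return J[:2]+[c*a-s*b,s*a+c*b]
def w2j(p):
    c,s=np.cos(J[2]),np.sin(J[2]);v=np.array(p)[:2]-J[:2];return np.array([c*v[0]+s*v[1],-s*v[0]+c*v[1]])
E
python3 -c "
from h import *
o=st();print(j2w(0,.075)-o['tcp_pos'][:2])"
```

```text
t 1.98 tcp [0.5056 0.1253 0.2466] xang -1.376 z [-0.006  0.003 -1.   ] F [ 1.1 -0.6  0.7] g 0.0855 q1,q7 [ 0.01 -1.84]
[0.01675315 0.11544515]
```

send_rows(
  motion=[
    {"dp":[0.006,0.039,0],"rot":[0,0,0.007],"grip":0.0854},
    {"dp":[0.006,0.039,0],"rot":[0,0,0],"grip":0.0854},
    {"dp":[0.005,0.038,0],"rot":[0,0,0],"grip":0.0854},
    {"dp":[0,0,0],"rot":[0,0,0],"grip":0.0854},
    {"dp":[0,0,-0.03],"rot":[0,0,0],"grip":0.0854},
    {"dp":[0,0,-0.04],"rot":[0,0,0],"grip":0.0854},
  ],
)

```text
clock: 2.72
tcp_pos: [0.523, 0.2495, 0.1762]
orientation: [-2.438, 1.977, 0.009]
contact_force: [0.2, -0.4, -0.5]
grip_width: 0.0853
```

```bash
python3 -c "
from h import *
o=st();print(j2w(0,.075)-o['tcp_pos'][:2]);d=shot('wrist','w1.png');print(w2px(d,[*j2w(0,.075),.134]),w2px(d,[*j2w(-.02,.125),.058]))"
```

```text
t 2.73 tcp [0.523  0.2495 0.1762] xang -1.363 z [-0.003  0.005 -1.   ] F [ 0.2 -0.4 -0.5] g 0.0853 q1,q7 [-0.19 -2.1 ]
[-0.00061418 -0.00875106]
[292.43236359 233.90367857] [236.29520683 223.96889944]
```

View pics/w1.png

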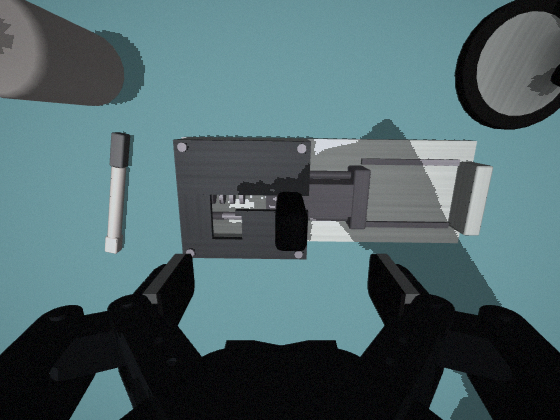

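The wrist picture shows the paddle top around (292,235), as predicted. I'll check the gate and base corners against the model before descending.

```bash
python3 -c "
from h import *
d=dict(np.load('pics/w1.npz'))
for a,b,z in [(56,177,58),(-56,177,58),(56,57,58),(-56,57,58),(56,-116,12),(-56,-116,12),(35,-100,44),(-35,-100,44)]: print(a,b,z,np.round(w2px(d,[*j2w(a/1e3,b/1e3),z/1e3])))
"
```

```text
56 177 58 [173. 141.]
-56 177 58 [184. 258.]
56 57 58 [312. 142.]
-56 57 58 [308. 260.]
56 -116 12 [478. 140.]
-56 -116 12 [459. 243.]
35 -100 44 [478. 165.]
-35 -100 44 [465. 235.]
```

send_rows(
  motion=[
    {"dp":[0,-0.009,-0.03],"rot":[0,0,-0.006],"grip":0.0854},
    {"dp":[0,0,-0.035],"rot":[0,0,0],"grip":0.0854},
    {"dp":[0,0,-0.022],"rot":[0,0,0],"grip":0.0854},
    {"dp":[0,0,0],"rot":[0,0,0],"grip":0.0854},
  ],
)

```text
clock: 3.28
tcp_pos: [0.5198, 0.2329, 0.0814]
orientation: [2.421, -1.985, -0.013]
contact_force: [-0.4, -0.4, 0.5]
grip_width: 0.0851
```

send_rows(
  grip_force=60,
  motion=[
    {"dp":[0.002,0.007,0.006],"rot":[0,0,0],"grip":0.05},
    {"dp":[0,0,0],"rot":[0,0,0],"grip":0.01},
    {"dp":[0,0,0],"rot":[0,0,0],"grip":0.01},
    {"dp":[0,0,0],"rot":[0,0,0],"grip":0.01},
    {"dp":[0,0,0],"rot":[0,0,0],"grip":0.01},
  ],
)

```text
clock: 3.9
tcp_pos: [0.5238, 0.2428, 0.0923]
orientation: [2.427, -1.988, -0.011]
contact_force: [0.5, 1.1, -3.7]
grip_width: 0.0212
```

```bash
python3 -c "
from h import *
o=st();print(w2j(o['tcp_pos']))"
```

```text
t 3.9 tcp [0.5238 0.2428 0.0923] xang -1.372 z [-0.008  0.001 -1.   ] F [ 0.5  1.1 -3.7] g 0.0212 q1,q7 [-0.21 -2.16]
[0.00179227 0.07668098]
```

send_rows(
  motion=[
    {"dp":[-0.0024,0.0118,0],"rot":[0,0,0],"grip":0.01},
    {"dp":[-0.0024,0.0118,0],"rot":[0,0,0],"grip":0.01},
    {"dp":[-0.0024,0.0118,0],"rot":[0,0,0],"grip":0.01},
    {"dp":[-0.0024,0.0118,0],"rot":[0,0,0],"grip":0.01},
    {"dp":[-0.0024,0.0118,0],"rot":[0,0,0],"grip":0.01},
    {"dp":[-0.0024,0.0118,0],"rot":[0,0,0],"grip":0.01},
  ],
)

```text
clock: 4.65
tcp_pos: [0.5145, 0.2903, 0.0916]
orientation: [2.391, -1.991, 0.02]
contact_force: [-0.5, -13.9, 5.8]
grip_width: 0.0213
```

```bash
python3 -c "
from h import *
o=st();print(w2j(o['tcp_pos']))"
```

```text
t 4.65 tcp [0.5145 0.2903 0.0916] xang -1.389 z [-0.009 -0.032 -0.999] F [ -0.5 -13.9   5.8] g 0.0213 q1,q7 [-0.32 -2.28]
[0.00219934 0.12509838]
```

send_rows(
  motion=[
    {"dp":[-0.002,0.0108,0],"rot":[0.015,0,0.01],"grip":0.01},
    {"dp":[-0.002,0.0108,0],"rot":[0.015,0,0.01],"grip":0.01},
    {"dp":[-0.002,0.0108,0],"rot":[0.01,0,0],"grip":0.01},
  ],
)

```text
clock: 5.03
tcp_pos: [0.5114, 0.3063, 0.0915]
orientation: [2.408, -1.988, 0.002]
contact_force: [0.8, -23.7, 14.9]
grip_width: 0.0215
```

```bash
python3 -c "
from h import *
o=st();print(w2j(o['tcp_pos']))"
```

```text
t 5.03 tcp [0.5114 0.3063 0.0915] xang -1.38 z [-0.011 -0.016 -1.   ] F [  0.8 -23.7  14.9] g 0.0215 q1,q7 [-0.33 -2.28]
[0.00235653 0.14141427]
```

send_rows(
  motion=[
    {"dp":[-0.0069,0.0037,0],"rot":[0,0,0],"grip":0.01},
    {"dp":[-0.0069,0.0037,0],"rot":[0,0,0],"grip":0.01},
    {"dp":[-0.0069,0.0037,0],"rot":[0,0,0],"grip":0.01},
    {"dp":[-0.0069,0.0037,0],"rot":[0,0,0],"grip":0.01},
  ],
)

```text
clock: 5.52
tcp_pos: [0.4941, 0.3023, 0.0917]
orientation: [2.385, -1.999, 0.034]
contact_force: [5.5, -13.4, 3.1]
grip_width: 0.0207
```

```bash
python3 -c "
from h import *
o=st();print(w2j(o['tcp_pos']))"
```

```text
t 5.53 tcp [0.4941 0.3023 0.0917] xang -1.395 z [-0.002 -0.037 -0.999] F [  5.5 -13.4   3.1] g 0.0207 q1,q7 [-0.36 -2.33]
[-0.01534838  0.14095575]
```

Cross is about 0.0175. I'll continue to its stop.

send_rows(
  motion=[
    {"dp":[-0.0079,0.0037,0],"rot":[0.01,0,0.01],"grip":0.01},
    {"dp":[-0.0079,0.0037,0],"rot":[0.01,0,0.01],"grip":0.01},
    {"dp":[-0.0079,0.0037,0],"rot":[0.01,0,0],"grip":0.01},
  ],
)

```text
clock: 5.9
tcp_pos: [0.4864, 0.3002, 0.0921]
orientation: [2.415, -2.008, 0.038]
contact_force: [28.9, -6.9, -19.4]
grip_width: 0.0211
```

```bash
python3 -c "
from h import *
o=st();print(w2j(o['tcp_pos']))"
```

```text
t 5.9 tcp [0.4864 0.3002 0.0921] xang -1.387 z [ 0.019 -0.016 -1.   ] F [ 28.9  -6.9 -19.4] g 0.0211 q1,q7 [-0.36 -2.33]
[-0.02331987  0.14039501]
```

send_rows(
  motion=[
    {"dp":[-0.001,-0.003,0],"rot":[0,0,0],"grip":0.01},
    {"dp":[-0.001,-0.003,0],"rot":[0,0,0],"grip":0.01},
    {"dp":[-0.001,-0.003,0],"rot":[0,0,0],"grip":0.01},
    {"dp":[-0.001,-0.003,0],"rot":[0,0,0],"grip":0.01},
  ],
)

```text
clock: 6.4
tcp_pos: [0.4903, 0.2862, 0.0921]
orientation: [-2.404, 2.007, -0.046]
contact_force: [6.7, 9.0, -12.5]
grip_width: 0.0215
```

```bash
python3 -c "
from h import *
o=st();print(w2j(o['tcp_pos']))"
```

```text
t 6.4 tcp [0.4903 0.2862 0.0921] xang -1.392 z [ 0.029 -0.012 -1.   ] F [  6.7   9.  -12.5] g 0.0215 q1,q7 [-0.33 -2.32]
[-0.02226065  0.12589276]
```

send_rows(
  motion=[
    {"dp":[0,0,0],"rot":[0,0,0],"grip":0.0854},
    {"dp":[0,0,0],"rot":[0,0,0],"grip":0.0854},
    {"dp":[0,0,0],"rot":[0,-0.028,0.02],"grip":0.0854},
    {"dp":[0,0,0.03],"rot":[0.01,0,0],"grip":0.0854},
    {"dp":[0,0,0.05],"rot":[0,0,0],"grip":0.0854},
    {"dp":[0,0,0.05],"rot":[0,0,0],"grip":0.0854},
  ],
)

```text
clock: 7.15
tcp_pos: [0.4859, 0.2829, 0.2207]
orientation: [-2.414, 1.968, -0.072]
contact_force: [1.5, 0.6, 0.2]
grip_width: 0.0853
```

```bash
python3 -c "
from h import *
o=st();print(w2j(o['tcp_pos']))
d=shot('wrist','w2.png')
for s in (.05,.0,):print(w2px(d,[*j2w(0,-.002+s),.04]))
print(w2px(d,[*j2w(-.02,.126),.134]))"
```

```text
t 7.15 tcp [0.4859 0.2829 0.2207] xang -1.368 z [ 0.052 -0.009 -0.999] F [1.5 0.6 0.2] g 0.0853 q1,q7 [-0.28 -2.21]
[-0.02730146  0.12360291]
[344.85036269 170.71214398]
[389.43727871 170.63920451]
[274.77294356 207.78679049]
```

View pics/w2.png

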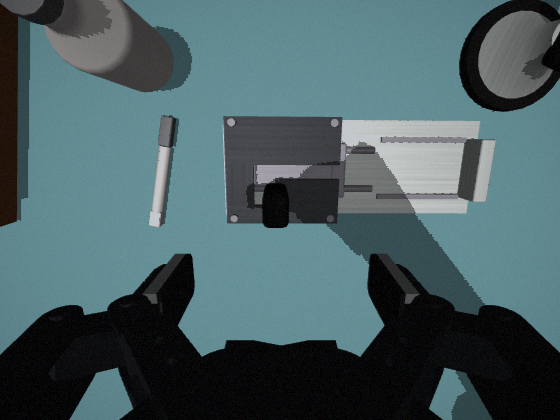

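The handle is held in the notch at about (275,208), with the jaw face near column 345 as predicted for 0.050. On to the rack.

send_rows(
  motion=[
    {"dp":[0.004,-0.05,0],"rot":[0,0.05,-0.04],"grip":0.0854},
    {"dp":[0.004,-0.05,0],"rot":[0,0,-0.04],"grip":0.0854},
    {"dp":[0.004,-0.05,0],"rot":[0,0,-0.04],"grip":0.0854},
    {"dp":[0.004,-0.05,0],"rot":[0,0,-0.04],"grip":0.0854},
    {"dp":[0.004,-0.05,0],"rot":[0,0,-0.04],"grip":0.0854},
    {"dp":[0.004,-0.05,0],"rot":[0,0,-0.04],"grip":0.0854},
    {"dp":[0.004,-0.05,0],"rot":[0,0,0],"grip":0.0854},
    {"dp":[0.004,-0.05,0],"rot":[0,0,0],"grip":0.0854},
    {"dp":[0.004,-0.05,0],"rot":[0,0,0],"grip":0.0854},
    {"dp":[0.004,-0.05,0],"rot":[0,0,0],"grip":0.0854},
    {"dp":[0.004,-0.05,0],"rot":[0,0,0],"grip":0.0854},
    {"dp":[0.004,-0.05,0],"rot":[0,0,0],"grip":0.0854},
    {"dp":[0,0,0],"rot":[0,0,0],"grip":0.0854},
  ],
)

```text
clock: 8.82
tcp_pos: [0.5298, -0.3335, 0.2294]
orientation: [2.181, -2.261, 0.044]
contact_force: [-0.8, 0.3, -0.6]
grip_width: 0.0854
```

```bash
python3 -c "
from h import *
o=st();d=shot('wrist','w3.png')
for c,y,L,T,z in((.535,-.339,.06,.015,.06),):
  for sx,sy in((1,1),(1,-1),(-1,-1),(-1,1)):
    a=-.055;p=[c+np.cos(a)*sx*L-np.sin(a)*sy*T,y+np.sin(a)*sx*L+np.cos(a)*sy*T,z];print(np.round(w2px(d,p)))"
```

```text
t 8.82 tcp [ 0.5298 -0.3335  0.2294] xang -1.607 z [ 0.019 -0.02  -1.   ] F [-0.8  0.3 -0.6] g 0.0854 q1,q7 [ 0.55 -1.2 ]
[269. 130.]
[298. 131.]
[294. 240.]
[268. 240.]
```

View pics/w3.png

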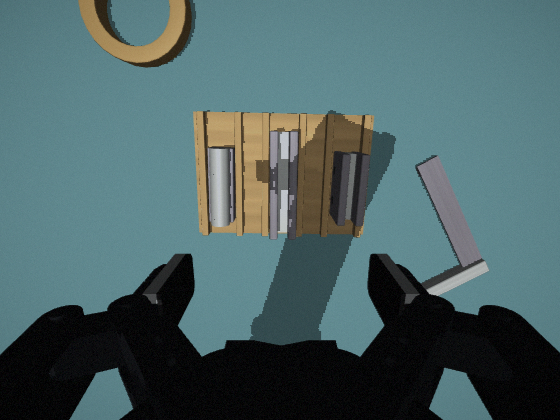

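Predicted and seen fitting corners agree within 1–3 px. I'll narrow the fingers to 50 mm so they clear the neighbours, then descend.

send_rows(
  motion=[
    {"dp":[0.005,-0.0055,0],"rot":[0.02,0.019,-0.018],"grip":0.05},
    {"dp":[0,0,-0.04],"rot":[0,0,0],"grip":0.05},
    {"dp":[0,0,-0.04],"rot":[0,0,0],"grip":0.05},
    {"dp":[0,0,-0.04],"rot":[0,0,0],"grip":0.05},
    {"dp":[0,0,0],"rot":[0,0,0],"grip":0.05},
  ],
)

```text
clock: 9.5
tcp_pos: [0.5368, -0.3272, 0.1073]
orientation: [-2.174, 2.264, 0.0]
contact_force: [0.3, -0.5, 0.6]
grip_width: 0.05
```

```bash
python3 -c "
from h import *
o=st();print(np.array([.535,-.339])-o['tcp_pos'][:2])"
```

```text
t 9.5 tcp [ 0.5368 -0.3272  0.1073] xang -1.611 z [ 0.002  0.002 -1.   ] F [ 0.3 -0.5  0.6] g 0.05 q1,q7 [ 0.54 -1.23]
[-0.00181695 -0.0118418 ]
```

send_rows(
  motion=[
    {"dp":[-0.0015,-0.0115,0],"rot":[0,0,-0.012],"grip":0.05},
    {"dp":[0,0,0],"rot":[0,0,0],"grip":0.05},
    {"dp":[0,0,-0.02],"rot":[0,0,0],"grip":0.05},
    {"dp":[0,0,0],"rot":[0,0,0],"grip":0.05},
  ],
)

```text
clock: 10.0
tcp_pos: [0.5381, -0.3398, 0.0915]
orientation: [-2.159, 2.275, -0.011]
contact_force: [0.1, 0.3, 0.0]
grip_width: 0.0497
```

```bash
python3 -c "
from h import *
o=st();print(np.array([.535,-.339])-o['tcp_pos'][:2])
d=shot('wrist','w4.png')"
```

```text
t 10.0 tcp [ 0.5381 -0.3398  0.0915] xang -1.623 z [ 0.009 -0.002 -1.   ] F [0.1 0.3 0. ] g 0.0497 q1,q7 [ 0.55 -1.22]
[-0.00309005  0.00076403]
```

View pics/w4.png

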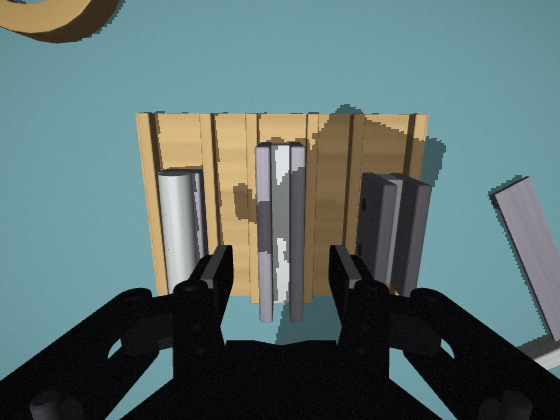

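The fitting (col 257..305) is centred between the fingers (232/330). Descending.

send_rows(
  grip_force=50,
  motion=[
    {"dp":[-0.002,0,-0.025],"rot":[0,0,0],"grip":0.05},
    {"dp":[0,0,-0.025],"rot":[0,0,0],"grip":0.05},
    {"dp":[0,0,-0.008],"rot":[0,0,0],"grip":0.05},
    {"dp":[0,0,0],"rot":[0,0,0],"grip":0.05},
  ],
)

```text
clock: 10.55
tcp_pos: [0.5389, -0.3408, 0.0352]
orientation: [-2.158, 2.273, -0.02]
contact_force: [1.4, 0.4, 0.3]
grip_width: 0.0501
```

```bash
python3 -c "
from h import *
st()"
```

```text
t 10.55 tcp [ 0.5389 -0.3408  0.0352] xang -1.623 z [ 0.014 -0.004 -1.   ] F [1.4 0.4 0.3] g 0.0501 q1,q7 [ 0.54 -1.23]
```

send_rows(
  motion=[
    {"dp":[-0.003,0.001,-0.005],"rot":[0,0.013,0],"grip":0.05},
    {"dp":[0,0,0],"rot":[0,0,0],"grip":0.02},
    {"dp":[0,0,0],"rot":[0,0,0],"grip":0.02},
    {"dp":[0,0,0],"rot":[0,0,0],"grip":0.02},
    {"dp":[0,0,0],"rot":[0,0,0],"grip":0.02},
  ],
)

```text
clock: 11.18
tcp_pos: [0.5368, -0.3402, 0.032]
orientation: [2.162, -2.277, 0.01]
contact_force: [-0.4, 0.8, -1.7]
grip_width: 0.0291
```

```bash
python3 -c "
from h import *
st()"
```

```text
t 11.18 tcp [ 0.5368 -0.3402  0.032 ] xang -1.623 z [ 0.003 -0.006 -1.   ] F [-0.4  0.8 -1.7] g 0.0291 q1,q7 [ 0.54 -1.24]
```

send_rows(
  motion=[
    {"dp":[0,0,0.02],"rot":[0,0,0],"grip":0.02},
    {"dp":[0,0,0.04],"rot":[0,0,0],"grip":0.02},
    {"dp":[0,0,0.03],"rot":[0,0,0],"grip":0.02},
    {"dp":[0,0.04,0],"rot":[0,0,0],"grip":0.02},
    {"dp":[0,0.05,0],"rot":[0,0,0],"grip":0.02},
    {"dp":[0,0.05,0],"rot":[0,0,0.025],"grip":0.02},
    {"dp":[0,0.05,0],"rot":[0,0,0.025],"grip":0.02},
    {"dp":[0,0.05,0],"rot":[0,0,0],"grip":0.02},
    {"dp":[0,0.025,0],"rot":[0,0,0],"grip":0.02},
    {"dp":[0,0,0],"rot":[0,0,0],"grip":0.02},
    {"dp":[0,0,-0.03],"rot":[0,0,0],"grip":0.02},
    {"dp":[0,0,-0.02],"rot":[0,0,0],"grip":0.02},
    {"dp":[0,0,0],"rot":[0,0,0],"grip":0.02},
  ],
)

```text
clock: 12.8
tcp_pos: [0.5387, -0.0735, 0.0903]
orientation: [-2.21, 2.225, -0.036]
contact_force: [-0.0, -0.9, -2.6]
grip_width: 0.0295
```

```bash
python3 -c "
from h import *
st()"
```

```text
t 12.8 tcp [ 0.5387 -0.0735  0.0903] xang -1.577 z [ 0.02  -0.012 -1.   ] F [-0.  -0.9 -2.6] g 0.0295 q1,q7 [ 0.15 -1.68]
```

send_rows(
  motion=[
    {"dp":[0,0,-0.02],"rot":[0.012,0.02,0],"grip":0.02},
    {"dp":[0,0,-0.02],"rot":[0,0,0],"grip":0.02},
    {"dp":[0,0,-0.01],"rot":[0,0,0],"grip":0.02},
    {"dp":[0,0,0],"rot":[0,0,0],"grip":0.02},
  ],
)

```text
clock: 13.3
tcp_pos: [0.542, -0.0781, 0.0441]
orientation: [-2.206, 2.233, -0.01]
contact_force: [-0.8, -0.8, -2.1]
grip_width: 0.0295
```

```bash
python3 -c "
from h import *
st()"
```

```text
t 13.3 tcp [ 0.542  -0.0781  0.0441] xang -1.583 z [ 0.006 -0.003 -1.   ] F [-0.8 -0.8 -2.1] g 0.0295 q1,q7 [ 0.16 -1.69]
```

send_rows(
  motion=[
    {"dp":[0,0,-0.01],"rot":[0,0.006,0],"grip":0.02},
    {"dp":[0,0,-0.006],"rot":[0,0,0],"grip":0.02},
    {"dp":[0,0,-0.004],"rot":[0,0,0],"grip":0.02},
    {"dp":[0,0,0],"rot":[0,0,0],"grip":0.02},
  ],
)

```text
clock: 13.8
tcp_pos: [0.5433, -0.0784, 0.0246]
orientation: [2.208, -2.235, 0.006]
contact_force: [-0.1, -0.1, -2.0]
grip_width: 0.0291
```

```bash
python3 -c "
from h import *
st()"
```

```text
t 13.8 tcp [ 0.5433 -0.0784  0.0246] xang -1.583 z [ 0.003 -0.003 -1.   ] F [-0.1 -0.1 -2. ] g 0.0291 q1,q7 [ 0.15 -1.69]
```

send_rows(
  motion=[
    {"dp":[0,0,-0.003],"rot":[0,0,0],"grip":0.02},
    {"dp":[0,0,-0.002],"rot":[0,0,0],"grip":0.02},
  ],
)

```text
clock: 14.05
tcp_pos: [0.5436, -0.0784, 0.0218]
orientation: [2.208, -2.234, 0.007]
contact_force: [-12.8, 0.7, 36.0]
grip_width: 0.0292
```

```bash
python3 -c "
from h import *
st()"
```

```text
t 14.05 tcp [ 0.5436 -0.0784  0.0218] xang -1.583 z [ 0.003 -0.004 -1.   ] F [-12.8   0.7  36. ] g 0.0292 q1,q7 [ 0.15 -1.7 ]
```

send_rows(
  motion=[
    {"dp":[0,0,0],"rot":[0,0,0],"grip":0.055},
    {"dp":[0,0,0],"rot":[0,0,0],"grip":0.055},
    {"dp":[0,0,0.02],"rot":[0,0,0],"grip":0.055},
    {"dp":[0,0,0.03],"rot":[0,0,0],"grip":0.055},
    {"dp":[0,0,0.03],"rot":[0,0,0],"grip":0.0},
    {"dp":[0,0.03,0],"rot":[0,0,0],"grip":0.0},
    {"dp":[0,0.03,0],"rot":[0,0,0],"grip":0.0},
    {"dp":[0,0,0],"rot":[0,0,0],"grip":0.0},
    {"dp":[0,0,-0.02],"rot":[0,0,0],"grip":0.0},
    {"dp":[0,0,-0.02],"rot":[0,0,0],"grip":0.0},
    {"dp":[0,0,0],"rot":[0,0,0],"grip":0.0},
  ],
)

```text
clock: 15.42
tcp_pos: [0.5461, -0.0201, 0.0649]
orientation: [-2.203, 2.236, -0.015]
contact_force: [0.3, 0.7, -0.0]
grip_width: -0.0004
```

```bash
python3 -c "
from h import *
st()
d=shot('wrist','w5.png');shot('side','s5.png')"
```

```text
t 15.43 tcp [ 0.5461 -0.0201  0.0649] xang -1.586 z [ 0.009 -0.005 -1.   ] F [ 0.3  0.7 -0. ] g -0.0004 q1,q7 [ 0.06 -1.8 ]
```

View pics/w5.png

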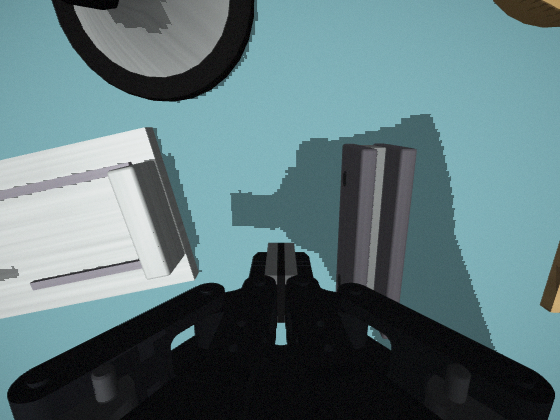

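The fitting stands upright to the right of the fingers. Next I lower and push it over towards -y.

send_rows(
  motion=[
    {"dp":[-0.002,0,-0.013],"rot":[0,0.008,0],"grip":0.0},
    {"dp":[0,0,-0.008],"rot":[0,0,0],"grip":0.0},
    {"dp":[0,0,0],"rot":[0,0,0],"grip":0.0},
    {"dp":[0,-0.012,0],"rot":[0,0,0],"grip":0.0},
    {"dp":[0,-0.01,0],"rot":[0,0,0],"grip":0.0},
    {"dp":[0,-0.006,0],"rot":[0,0,0],"grip":0.0},
    {"dp":[0,-0.006,0],"rot":[0,0,0],"grip":0.0},
    {"dp":[0,-0.006,0],"rot":[0,0,0],"grip":0.0},
  ],
)

```text
clock: 16.52
tcp_pos: [0.5468, -0.0627, 0.0463]
orientation: [-2.202, 2.238, -0.012]
contact_force: [-5.3, 8.9, 15.9]
grip_width: 0.0001
```

```bash
python3 -c "
from h import *
st()"
```

```text
t 16.52 tcp [ 0.5468 -0.0627  0.0463] xang -1.587 z [ 0.007 -0.004 -1.   ] F [-5.3  8.9 15.9] g 0.0001 q1,q7 [ 0.14 -1.73]
```

send_rows(
  motion=[
    {"dp":[0,-0.006,0],"rot":[0,0,0],"grip":0.0},
    {"dp":[0,-0.006,0],"rot":[0,0,0],"grip":0.0},
  ],
)

```text
clock: 16.77
tcp_pos: [0.547, -0.0693, 0.0491]
orientation: [-2.204, 2.231, -0.006]
contact_force: [-6.0, 7.2, 16.3]
grip_width: -0.0
```

```bash
python3 -c "
from h import *
st();d=shot('wrist','w6.png')"
```

```text
t 16.77 tcp [ 0.547  -0.0693  0.0491] xang -1.583 z [ 0.007  0.001 -1.   ] F [-6.   7.2 16.3] g -0.0 q1,q7 [ 0.16 -1.7 ]
```

View pics/w6.png

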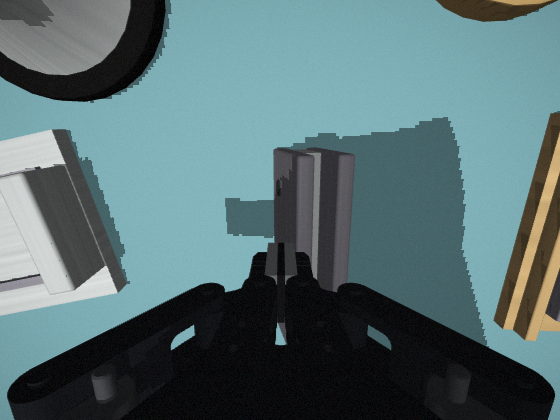

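The tip has ridden up onto the fitting's top edge: upward force is 16 N and z is 49 mm. I'll back off, go lower and push again.

send_rows(
  motion=[
    {"dp":[0,0,0.02],"rot":[0,0,0],"grip":0.0},
    {"dp":[0,0.025,0],"rot":[0,0,0],"grip":0.0},
    {"dp":[0,0.02,0],"rot":[0,0,0],"grip":0.0},
    {"dp":[0,0,0],"rot":[0,0,0],"grip":0.0},
  ],
)

```text
clock: 17.32
tcp_pos: [0.5475, -0.0249, 0.0709]
orientation: [-2.202, 2.231, -0.008]
contact_force: [-0.1, -0.6, 0.1]
grip_width: -0.0002
```

```bash
python3 -c "
from h import *
st();d=dict(np.load('pics/w6.npz'))
for q in((275,150),(310,152),(353,155)):print(px2w(d,*q,.05))
d=shot('wrist','w7.png')
im=d['img'];cv2.imwrite('pics/w7.png',im[120:320,180:480,::-1])"
```

```text
t 17.32 tcp [ 0.5475 -0.0249  0.0709] xang -1.584 z [ 0.008  0.001 -1.   ] F [-0.1 -0.6  0.1] g -0.0002 q1,q7 [ 0.08 -1.78]
[ 0.60410331 -0.06809005  0.05      ]
[ 0.60296086 -0.08478068  0.05      ]
[ 0.60129572 -0.10536571  0.05      ]
```

View pics/w7.png

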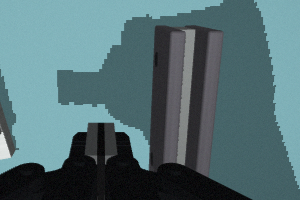

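```bash
python3 -c "
from h import *
for f,q in (('w5',[(342,147),(415,150)]),('w7',[(333,147),(343,147),(403,152)])):
  d=dict(np.load('pics/%s.npz'%f));print(f,[np.round(px2w(d,*a,z),4)[:2] for a in q for z in(0,.05)])
  g=cv2.cvtColor(d['img'],cv2.COLOR_RGB2GRAY);print(g[190,320:430:2])
"
```

```text
w5 [array([ 0.5994, -0.0647]), array([ 0.6029, -0.0543]), array([ 0.5965, -0.1158]), array([ 0.6008, -0.0932])]
[ 91  93  92  95  93  95  94  91  93  95  63  46  41  44  43  42  44  40
  45  47  82  97  96  99 100  96  95 121 142 141 142  75  45  43  42  41
  41  43  53  84 100  97  99  92  90  90  89  90  94  93  92  92  92  93
  95]
w7 [array([ 0.6006, -0.0637]), array([ 0.6041, -0.0551]), array([ 0.6005, -0.0709]), array([ 0.604 , -0.0606]), array([ 0.5964, -0.1141]), array([ 0.6009, -0.0937])]
[ 94  93  93  94  92  91  94  44  44  46  43  43  45  44  66  95  99  97
 103  99  97  81 136 138 144 141  79  44  46  43  47  44  55  87  96  96
 100  97  92  91  88  91  94  93  89  91  94  92  91  94  94  88  91  94
  90]
```

send_rows(
  motion=[
    {"dp":[-0.003,0.006,-0.018],"rot":[0,0.006,0],"grip":0.0},
    {"dp":[0,0,-0.012],"rot":[0,0,0],"grip":0.0},
    {"dp":[0,0,0],"rot":[0,0,0],"grip":0.0},
  ],
)

```text
clock: 17.75
tcp_pos: [0.5432, -0.0227, 0.0377]
orientation: [2.201, -2.24, 0.001]
contact_force: [-0.2, -0.7, -0.4]
grip_width: -0.0004
```

send_rows(
  motion=[
    {"dp":[0,-0.012,0],"rot":[0,0,0],"grip":0.0},
    {"dp":[0,-0.01,0],"rot":[0,0,0],"grip":0.0},
    {"dp":[0,-0.008,0],"rot":[0,0,0],"grip":0.0},
    {"dp":[0,-0.008,0],"rot":[0,0,0],"grip":0.0},
  ],
)

```text
clock: 18.25
tcp_pos: [0.5438, -0.0638, 0.0382]
orientation: [2.201, -2.242, 0.002]
contact_force: [-0.8, 0.9, 1.6]
grip_width: -0.0005
```

```bash
python3 -c "
from h import *
st();d=shot('wrist','w8.png');g=cv2.cvtColor(d['img'],cv2.COLOR_RGB2GRAY);print(g[190,240:430:2])
for c in range(260,420,20): print(c,np.round(px2w(d,c,190,.05)[1],4),np.round(px2w(d,c,190,.0)[1],4))"
```

```text
t 18.25 tcp [ 0.5438 -0.0638  0.0382] xang -1.589 z [ 0.001 -0.001 -1.   ] F [-0.8  0.9  1.6] g -0.0005 q1,q7 [ 0.14 -1.73]
[170 168 170 171 167 170 168 171 171 169 167 170 167 166 169 171 171  99
  92  94  93  76  51  37  25  25  39  56  48  50  50  51  50  51  51  55
  52  50  74  88  94  91  93  96  85  87  82 104  49  52  53  52  55  54
  53  50  50  50  55  67  84  88  89  89  90  88  84  82  93  96  91  93
  94  96  91  92  95  89  91  98  93  90  93  96  93  96  93  91  95  99
  90  94  90  93  91]
260 -0.056 -0.0521
280 -0.0651 -0.0647
300 -0.0742 -0.0773
320 -0.0833 -0.0899
340 -0.0924 -0.1025
360 -0.1015 -0.1151
380 -0.1106 -0.1277
400 -0.1197 -0.1402
```

It is tilting under a light force, so I keep pushing.

send_rows(
  motion=[
    {"dp":[0,-0.008,0],"rot":[0,0,0],"grip":0.0},
    {"dp":[0,-0.008,0],"rot":[0,0,0],"grip":0.0},
    {"dp":[0,-0.008,0],"rot":[0,0,0],"grip":0.0},
    {"dp":[0,-0.004,0],"rot":[0,0,0],"grip":0.0},
    {"dp":[0,0,0],"rot":[0,0,0],"grip":0.0},
  ],
)

```text
clock: 18.92
tcp_pos: [0.5435, -0.0962, 0.0381]
orientation: [2.197, -2.243, 0.003]
contact_force: [0.3, -0.2, -0.7]
grip_width: -0.0
```

```bash
python3 -c "
from h import *
st();d=shot('wrist','w9.png');g=cv2.cvtColor(d['img'],cv2.COLOR_RGB2GRAY);print(g[190,240:430:2])
for c in range(260,420,20): print(c,np.round(px2w(d,c,190,.05)[1],4),np.round(px2w(d,c,190,.03)[1],4))"
```

```text
t 18.93 tcp [ 0.5435 -0.0962  0.0381] xang -1.592 z [ 0.    -0.003 -1.   ] F [ 0.3 -0.2 -0.7] g -0.0 q1,q7 [ 0.2  -1.67]
[160 161 160 158 158 159 159 159 156 158 159 160 159 157 162 162 158 161
  66  91  95  94  93  96  98  97  93  96  45  40  41  44  43  42  41  42
  45  74  93  97  89  91  89  91  90  90  94  93  94  95  98  91  90  95
  94  94  96  93  95  98  93  88  95  92  92  73  89  86  88  88  91  87
  85  88  87  88  88  89  89  87  85  88  87  88  89  85  89  87  88  88
  89  86  85  88  88]
260 -0.0884 -0.0869
280 -0.0975 -0.0974
300 -0.1066 -0.1079
320 -0.1157 -0.1184
340 -0.1249 -0.1289
360 -0.134 -0.1394
380 -0.1431 -0.1499
400 -0.1522 -0.1604
```

send_rows(
  motion=[
    {"dp":[0,0,0.04],"rot":[0,0,0],"grip":0.0854},
    {"dp":[-0.01,0,0.04],"rot":[0,0,0],"grip":0.0854},
    {"dp":[-0.01,0,0.04],"rot":[0,0,0],"grip":0.0854},
    {"dp":[-0.01,-0.01,0.02],"rot":[0,0,0],"grip":0.0854},
    {"dp":[0,0,0],"rot":[0,0,0],"grip":0.0854},
  ],
)

```text
clock: 19.6
tcp_pos: [0.5121, -0.1034, 0.1815]
orientation: [2.202, -2.238, 0.001]
contact_force: [0.0, 0.1, -0.2]
grip_width: 0.0853
```

```bash
cat >> h.py <<'E'
def seg(d,z,dbg=None):
    hsv=cv2.cvtColor(d['img'],cv2.COLOR_RGB2HSV);m=(hsv[:,:,1]<50).astype(np.uint8)
    m=cv2.morphologyEx(m,cv2.MORPH_OPEN,np.ones((3,3)))
    if dbg: cv2.imwrite('pics/'+dbg,m*255)
    for c in cv2.findContours(m,cv2.RETR_EXTERNAL,cv2.CHAIN_APPROX_NONE)[0]:
        if cv2.contourArea(c)<300: continue
        w=np.array([px2w(d,*p[0],z)[:2] for p in c]);r=cv2.minAreaRect((w*1000).astype(np.float32));print(cv2.boundingRect(c),np.round(r[0],1),np.round(r[1],1),round(r[2],1))
E
python3 -c "
from h import *
st();d=shot('wrist','w10.png');seg(d,.03,'m10.png')"
```

```text
t 19.6 tcp [ 0.5121 -0.1034  0.1815] xang -1.587 z [-0.001 -0.002 -1.   ] F [ 0.   0.1 -0.2] g 0.0853 q1,q7 [ 0.26 -1.58]
(380, 254, 39, 50) [ 414.3 -235.6] [72.6 19.6] 29.7
(143, 254, 41, 50) [418.8  29.9] [20.1 73.7] 58.6
(414, 123, 53, 94) [ 532.3 -263. ] [37.8 94.3] 86.8
(270, 101, 53, 120) [ 542.  -119.5] [ 49.6 118.6] 89.4
(0, 91, 150, 138) [546.1 122.4] [106.1 167.9] 11.3
(61, 0, 99, 60) [663.3  43.1] [87.  46.6] 89.0
```

View pics/w10.png

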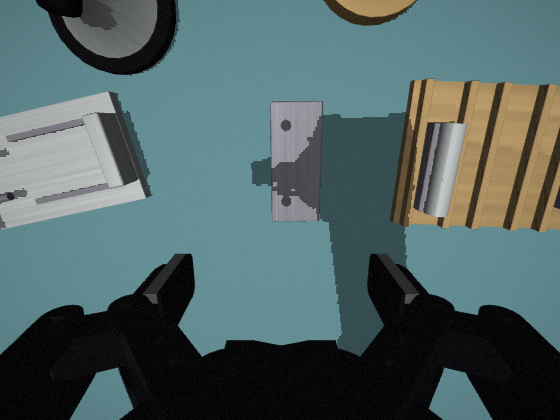

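The fitting lies flat at (0.542, -0.1195): a 49.6 x 118.6 mm footprint at px (270..323, 101..221). I take it across its width.

send_rows(
  motion=[
    {"dp":[0.03,-0.016,-0.02],"rot":[0,0,0.006],"grip":0.0854},
    {"dp":[0,0,-0.04],"rot":[0,0,0],"grip":0.0854},
    {"dp":[0,0,-0.04],"rot":[0,0,0],"grip":0.0854},
    {"dp":[0,0,-0.02],"rot":[0,0,0],"grip":0.0854},
    {"dp":[0,0,0],"rot":[0,0,0],"grip":0.0854},
  ],
)

```text
clock: 20.27
tcp_pos: [0.5421, -0.1139, 0.0509]
orientation: [2.214, -2.224, -0.011]
contact_force: [-0.3, 0.8, 0.2]
grip_width: 0.0855
```

```bash
python3 -c "
from h import *
o=st();print(np.array([.542,-.1195])-o['tcp_pos'][:2])"
```

```text
t 20.27 tcp [ 0.5421 -0.1139  0.0509] xang -1.575 z [-0.007  0.003 -1.   ] F [-0.3  0.8  0.2] g 0.0855 q1,q7 [ 0.24 -1.61]
[-0.00011456 -0.00555745]
```

send_rows(
  motion=[
    {"dp":[0,-0.0055,-0.015],"rot":[0,-0.006,-0.006],"grip":0.0854},
    {"dp":[0,0,-0.015],"rot":[0,0,0],"grip":0.0854},
    {"dp":[0,0,-0.006],"rot":[0,0,0],"grip":0.0854},
    {"dp":[0,0,0],"rot":[0,0,0],"grip":0.0854},
  ],
)

```text
clock: 20.78
tcp_pos: [0.543, -0.1194, 0.0131]
orientation: [-2.208, 2.231, 0.003]
contact_force: [-0.8, -0.3, 0.4]
grip_width: 0.0854
```

```bash
python3 -c "
from h import *
o=st();print(np.array([.542,-.1195])-o['tcp_pos'][:2])"
```

```text
t 20.77 tcp [ 0.543  -0.1194  0.0131] xang -1.581 z [ 0.     0.003 -1.   ] F [-0.8 -0.3  0.4] g 0.0854 q1,q7 [ 0.24 -1.62]
[-0.00103716 -0.00014091]
```

send_rows(
  grip_force=60,
  motion=[
    {"dp":[-0.001,0,-0.004],"rot":[0,0,0],"grip":0.0854},
    {"dp":[0,0,0],"rot":[0,0,0],"grip":0.04},
    {"dp":[0,0,0],"rot":[0,0,0],"grip":0.04},
    {"dp":[0,0,0],"rot":[0,0,0],"grip":0.04},
    {"dp":[0,0,0],"rot":[0,0,0],"grip":0.04},
  ],
)

```text
clock: 21.4
tcp_pos: [0.5431, -0.1193, 0.0104]
orientation: [-2.207, 2.23, -0.0]
contact_force: [-0.7, 0.0, -2.4]
grip_width: 0.0488
```

```bash
python3 -c "
from h import *
o=st()"
```

```text
t 21.4 tcp [ 0.5431 -0.1193  0.0104] xang -1.581 z [ 0.003  0.003 -1.   ] F [-0.7  0.  -2.4] g 0.0488 q1,q7 [ 0.24 -1.62]
```

send_rows(
  motion=[
    {"dp":[0,0,0.03],"rot":[0,0,0],"grip":0.04},
    {"dp":[0,0,0.04],"rot":[0,0,0],"grip":0.04},
    {"dp":[0,0,0.03],"rot":[0,0,0],"grip":0.04},
    {"dp":[0,0.01,0.01],"rot":[0,0,0.17],"grip":0.04},
    {"dp":[0,0.02,0],"rot":[0,0,0.17],"grip":0.04},
    {"dp":[0,0.026,0],"rot":[0,0,0.17],"grip":0.04},
    {"dp":[0,0.026,0],"rot":[0,0,0.17],"grip":0.04},
    {"dp":[0,0.026,0],"rot":[0,0,0.17],"grip":0.04},
    {"dp":[0,0.026,0],"rot":[0,0,0.17],"grip":0.04},
    {"dp":[0,0.026,0],"rot":[0,0,0.17],"grip":0.04},
    {"dp":[0,0.026,0],"rot":[0,0,0.17],"grip":0.04},
    {"dp":[0,0.026,0],"rot":[0,0,0.17],"grip":0.04},
    {"dp":[0,0.02,0],"rot":[0,0,0.15],"grip":0.04},
    {"dp":[0,0,0],"rot":[0,0,0],"grip":0.04},
  ],
)

```text
clock: 23.15
tcp_pos: [0.5357, 0.1167, 0.1186]
orientation: [3.128, 0.236, -0.007]
contact_force: [-0.8, -0.5, -2.5]
grip_width: 0.0483
```

```bash
python3 -c "
from h import *
o=st();print(j2w(0,-.026)-o['tcp_pos'][:2])"
```

```text
t 23.15 tcp [0.5357 0.1167 0.1186] xang 0.15 z [-0.004 -0.005 -1.   ] F [-0.8 -0.5 -2.5] g 0.0483 q1,q7 [ 0.17 -0.52]
[0.00690918 0.02508542]
```

send_rows(
  motion=[
    {"dp":[0.0035,0.013,0],"rot":[0.005,-0.004,0.03],"grip":0.04},
    {"dp":[0.0035,0.013,0],"rot":[0,0,0.022],"grip":0.04},
    {"dp":[0,0,0],"rot":[0,0,0],"grip":0.04},
    {"dp":[0,0,-0.02],"rot":[0,0,0],"grip":0.04},
    {"dp":[0,0,-0.02],"rot":[0,0,0],"grip":0.04},
    {"dp":[0,0,0],"rot":[0,0,0],"grip":0.04},
  ],
)

```text
clock: 23.9
tcp_pos: [0.5425, 0.1402, 0.0741]
orientation: [3.123, 0.307, -0.005]
contact_force: [-0.2, 0.5, -2.0]
grip_width: 0.0482
```

```bash
python3 -c "
from h import *
o=st();print(j2w(0,-.025)-o['tcp_pos'][:2])"
```

```text
t 23.9 tcp [0.5425 0.1402 0.0741] xang 0.196 z [-0.003 -0.003 -1.   ] F [-0.2  0.5 -2. ] g 0.0482 q1,q7 [ 0.11 -0.56]
[-0.00012971  0.00263088]
```

send_rows(
  motion=[
    {"dp":[0,0.0025,-0.015],"rot":[0.003,-0.003,0.006],"grip":0.04},
    {"dp":[0,0,-0.015],"rot":[0,0,0],"grip":0.04},
    {"dp":[0,0,-0.01],"rot":[0,0,0],"grip":0.04},
    {"dp":[0,0,0],"rot":[0,0,0],"grip":0.04},
  ],
)

```text
clock: 24.4
tcp_pos: [0.5423, 0.1425, 0.0308]
orientation: [3.125, 0.317, -0.0]
contact_force: [0.6, 0.6, -2.2]
grip_width: 0.0482
```

```bash
python3 -c "
from h import *
o=st();print(j2w(0,-.025)-o['tcp_pos'][:2])"
```

```text
t 24.4 tcp [0.5423 0.1425 0.0308] xang 0.202 z [-0. -0. -1.] F [ 0.6  0.6 -2.2] g 0.0482 q1,q7 [ 0.07 -0.61]
[0.00012614 0.00030499]
```

send_rows(
  motion=[
    {"dp":[0,0,-0.005],"rot":[0,0,0],"grip":0.04},
    {"dp":[0,0,-0.003],"rot":[0,0,0],"grip":0.04},
    {"dp":[0,0,-0.001],"rot":[0,0,0],"grip":0.04},
  ],
)

```text
clock: 24.78
tcp_pos: [0.5431, 0.1429, 0.0224]
orientation: [3.125, 0.317, 0.002]
contact_force: [-2.9, -1.2, 7.9]
grip_width: 0.0485
```

```bash
python3 -c "
from h import *
o=st();print(j2w(0,-.025)-o['tcp_pos'][:2])"
```

```text
t 24.77 tcp [0.5431 0.1429 0.0224] xang 0.202 z [ 0.001 -0.    -1.   ] F [-2.9 -1.2  7.9] g 0.0485 q1,q7 [ 0.06 -0.62]
[-6.89830981e-04 -6.46097492e-05]
```

It touched the base at exactly the expected height. Releasing.

send_rows(
  motion=[
    {"dp":[0,0,0],"rot":[0,0,0],"grip":0.07},
    {"dp":[0,0,0],"rot":[0,0,0],"grip":0.07},
    {"dp":[0,0,0],"rot":[0,0,0],"grip":0.07},
    {"dp":[0,0,0.02],"rot":[0,0,0],"grip":0.07},
    {"dp":[0,0,0.04],"rot":[0,0,0],"grip":0.0854},
    {"dp":[0,0,0.05],"rot":[0,0,0],"grip":0.0854},
    {"dp":[0,0,0.05],"rot":[0,0,0],"grip":0.0854},
    {"dp":[-0.01,0,0.02],"rot":[0,0,0],"grip":0.0854},
    {"dp":[0,0,0],"rot":[0,0,0],"grip":0.0854},
  ],
)

```text
clock: 25.9
tcp_pos: [0.5338, 0.1446, 0.216]
orientation: [-3.124, -0.32, -0.014]
contact_force: [-0.2, -0.5, -0.7]
grip_width: 0.0854
```

```bash
python3 - <<'E'
from h import *
o=st();d=shot('wrist','w11.png')
# rectify jig plane at z=.042 (fitting top), 1 mm/px; x_j -70..70, y_j -125..60
ys=np.arange(60,-126,-1);xs=np.arange(-70,71)
m=np.array([[w2px(d,[*j2w(x/1e3,y/1e3),.042]) for x in xs] for y in ys],np.float32)
r=cv2.remap(d['img'],m[:,:,0],m[:,:,1],cv2.INTER_LINEAR);g=cv2.cvtColor(r,cv2.COLOR_RGB2GRAY)
for y in(20,0,-20,-40,-60):print(y,[(x,int(v)) for x,v in zip(xs[20:121:2],g[60-y][20:121:2])])
print([(y,int(v)) for y,v in zip(ys[::2],g[:,70][::2])])
E
```

```text
t 25.9 tcp [0.5338 0.1446 0.216 ] xang 0.204 z [ 0.009  0.002 -1.   ] F [-0.2 -0.5 -0.7] g 0.0854 q1,q7 [ 0.2  -0.43]
20 [(np.int64(-50), 196), (np.int64(-48), 197), (np.int64(-46), 196), (np.int64(-44), 197), (np.int64(-42), 197), (np.int64(-40), 195), (np.int64(-38), 195), (np.int64(-36), 195), (np.int64(-34), 196), (np.int64(-32), 195), (np.int64(-30), 196), (np.int64(-28), 195), (np.int64(-26), 187), (np.int64(-24), 103), (np.int64(-22), 154), (np.int64(-20), 153), (np.int64(-18), 158), (np.int64(-16), 153), (np.int64(-14), 155), (np.int64(-12), 154), (np.int64(-10), 148), (np.int64(-8), 150), (np.int64(-6), 149), (np.int64(-4), 148), (np.int64(-2), 154), (np.int64(0), 146), (np.int64(2), 145), (np.int64(4), 148), (np.int64(6), 148), (np.int64(8), 148), (np.int64(10), 148), (np.int64(12), 144), (np.int64(14), 146), (np.int64(16), 149), (np.int64(18), 148), (np.int64(20), 145), (np.int64(22), 145), (np.int64(24), 134), (np.int64(26), 155), (np.int64(28), 196), (np.int64(30), 196), (np.int64(32), 196), (np.int64(34), 196), (np.int64(36), 195), (np.int64(38), 195), (np.int64(40), 19
[... 5724 characters left out ...]
-60), 71), (np.int64(-62), 73), (np.int64(-64), 71), (np.int64(-66), 74), (np.int64(-68), 73), (np.int64(-70), 73), (np.int64(-72), 72), (np.int64(-74), 73), (np.int64(-76), 70), (np.int64(-78), 69), (np.int64(-80), 73), (np.int64(-82), 73), (np.int64(-84), 71), (np.int64(-86), 69), (np.int64(-88), 53), (np.int64(-90), 55), (np.int64(-92), 55), (np.int64(-94), 54), (np.int64(-96), 54), (np.int64(-98), 55), (np.int64(-100), 82), (np.int64(-102), 109), (np.int64(-104), 105), (np.int64(-106), 106), (np.int64(-108), 101), (np.int64(-110), 102), (np.int64(-112), 99), (np.int64(-114), 90), (np.int64(-116), 74), (np.int64(-118), 72), (np.int64(-120), 68), (np.int64(-122), 69), (np.int64(-124), 70)]
```

The rectified view shows the fitting at jig x -25..25, y -87..34, between the rails, with the jaw face still at about 48 mm (open). Back to the handle.

send_rows(
  motion=[
    {"dp":[-0.004,0.014,0.005],"rot":[0,0,0.174],"grip":0.0854},
    {"dp":[-0.004,0.014,0],"rot":[0,0,0.174],"grip":0.0854},
    {"dp":[-0.004,0.014,0],"rot":[0,0,0.174],"grip":0.0854},
    {"dp":[-0.004,0.014,0],"rot":[0,0,0.174],"grip":0.0854},
    {"dp":[-0.004,0.014,0],"rot":[0,0,0.174],"grip":0.0854},
    {"dp":[-0.004,0.014,0],"rot":[0,0,0.174],"grip":0.0854},
    {"dp":[-0.004,0.014,0],"rot":[0,0,0.174],"grip":0.0854},
    {"dp":[-0.004,0.014,0],"rot":[0,0,0.174],"grip":0.0854},
    {"dp":[-0.004,0.014,0],"rot":[0,0,0.174],"grip":0.0854},
    {"dp":[-0.004,0.014,0],"rot":[0,0,0],"grip":0.0854},
    {"dp":[0,0,0],"rot":[0,0,0],"grip":0.0854},
  ],
)

```text
clock: 27.32
tcp_pos: [0.4892, 0.2839, 0.2074]
orientation: [-1.929, -2.468, 0.018]
contact_force: [0.1, 0.1, -0.1]
grip_width: 0.0856
```

```bash
python3 -c "
from h import *
o=st();print(j2w(-.0215,.126)-o['tcp_pos'][:2])"
```

```text
t 27.32 tcp [0.4892 0.2839 0.2074] xang 1.815 z [-0.015 -0.004 -1.   ] F [ 0.1  0.1 -0.1] g 0.0856 q1,q7 [0.16 0.73]
[0.00189729 0.00250451]
```

send_rows(
  motion=[
    {"dp":[0.002,0.0025,0],"rot":[0.004,-0.015,-0.042],"grip":0.0854},
    {"dp":[0,0,0],"rot":[0,0,0],"grip":0.0854},
    {"dp":[0,0,-0.02],"rot":[0,0,0],"grip":0.0854},
    {"dp":[0,0,-0.02],"rot":[0,0,0],"grip":0.0854},
    {"dp":[0,0,0],"rot":[0,0,0],"grip":0.0854},
  ],
)

```text
clock: 27.95
tcp_pos: [0.4915, 0.2833, 0.1624]
orientation: [1.996, 2.425, -0.006]
contact_force: [0.5, -0.7, 0.2]
grip_width: 0.0855
```

```bash
python3 -c "
from h import *
o=st();print(j2w(-.0215,.126)-o['tcp_pos'][:2])"
```

```text
t 27.95 tcp [0.4915 0.2833 0.1624] xang 1.764 z [-0.002 -0.003 -1.   ] F [ 0.5 -0.7  0.2] g 0.0855 q1,q7 [0.12 0.64]
[-0.00045798  0.0031723 ]
```

send_rows(
  motion=[
    {"dp":[0,0.003,-0.02],"rot":[0.003,0,0.008],"grip":0.0854},
    {"dp":[0,0,-0.03],"rot":[0,0,0],"grip":0.0854},
    {"dp":[0,0,-0.013],"rot":[0,0,0],"grip":0.0854},
    {"dp":[0,0,0],"rot":[0,0,0],"grip":0.0854},
  ],
)

```text
clock: 28.45
tcp_pos: [0.4913, 0.2868, 0.0956]
orientation: [-1.984, -2.433, 0.002]
contact_force: [0.0, -1.1, 0.8]
grip_width: 0.0854
```

```bash
python3 -c "
from h import *
o=st();print(j2w(-.0215,.126)-o['tcp_pos'][:2])"
```

```text
t 28.45 tcp [0.4913 0.2868 0.0956] xang 1.774 z [-0.003  0.001 -1.   ] F [ 0.  -1.1  0.8] g 0.0854 q1,q7 [0.07 0.58]
[-0.00026296 -0.00034942]
```

Close, then pull along +y to the stop.

send_rows(
  grip_force=60,
  motion=[
    {"dp":[0,0,-0.002],"rot":[0,0,0],"grip":0.01},
    {"dp":[0,0,0],"rot":[0,0,0],"grip":0.01},
    {"dp":[0,0,0],"rot":[0,0,0],"grip":0.01},
    {"dp":[0,0,0],"rot":[0,0,0],"grip":0.01},
    {"dp":[0,0,0],"rot":[0,0,0],"grip":0.01},
    {"dp":[-0.002,0.009,0],"rot":[0,0,0],"grip":0.01},
    {"dp":[-0.002,0.009,0],"rot":[0,0,0],"grip":0.01},
    {"dp":[-0.002,0.009,0],"rot":[0,0,0],"grip":0.01},
  ],
)

```text
clock: 29.45
tcp_pos: [0.4941, 0.303, 0.0955]
orientation: [1.988, 2.411, -0.012]
contact_force: [6.5, -22.7, 3.7]
grip_width: 0.0217
```

```bash
python3 -c "
from h import *
o=st();print(w2j(o['tcp_pos']))"
```

```text
t 29.45 tcp [0.4941 0.303  0.0955] xang 1.762 z [ 0.008 -0.016 -1.   ] F [  6.5 -22.7   3.7] g 0.0217 q1,q7 [0.02 0.53]
[-0.01524612  0.14159165]
```

send_rows(
  motion=[
    {"dp":[0.004,0.006,0],"rot":[0,0,0],"grip":0.01},
    {"dp":[0.004,0.006,0],"rot":[0,0,0],"grip":0.01},
    {"dp":[0.004,0.006,0],"rot":[0,0,0],"grip":0.01},
    {"dp":[0.004,0.006,0],"rot":[0,0,0],"grip":0.01},
  ],
)

```text
clock: 29.95
tcp_pos: [0.515, 0.3067, 0.0947]
orientation: [1.993, 2.38, -0.055]
contact_force: [-25.7, -29.5, 28.9]
grip_width: 0.0217
```

```bash
python3 -c "
from h import *
o=st();print(w2j(o['tcp_pos']))"
```

```text
t 29.95 tcp [0.515  0.3067 0.0947] xang 1.748 z [ 0.005 -0.051 -0.999] F [-25.7 -29.5  28.9] g 0.0217 q1,q7 [-0.02  0.53]
[0.00605832 0.14108639]
```

It is at the +x stop. Now I ease the jaw forward along the channel.

send_rows(
  motion=[
    {"dp":[-0.003,-0.003,0],"rot":[0.02,0,0.01],"grip":0.01},
    {"dp":[0,-0.004,0],"rot":[0.01,0,0.005],"grip":0.01},
    {"dp":[0.001,-0.005,0],"rot":[0,0,0],"grip":0.01},
    {"dp":[0.001,-0.005,0],"rot":[0,0,0],"grip":0.01},
  ],
)

```text
clock: 30.45
tcp_pos: [0.5189, 0.2818, 0.0954]
orientation: [1.992, 2.395, -0.024]
contact_force: [-2.3, -9.0, 5.8]
grip_width: 0.0213
```

```bash
python3 -c "
from h import *
o=st();print(w2j(o['tcp_pos']))"
```

```text
t 30.45 tcp [0.5189 0.2818 0.0954] xang 1.754 z [ 0.011 -0.029 -1.   ] F [-2.3 -9.   5.8] g 0.0213 q1,q7 [0.05 0.58]
[0.00482289 0.11589997]
```

send_rows(
  motion=[
    {"dp":[0.001,-0.004,0],"rot":[0.01,0,0],"grip":0.01},
    {"dp":[0.001,-0.004,0],"rot":[0.01,0,0],"grip":0.01},
    {"dp":[0.001,-0.004,0],"rot":[0,0,0],"grip":0.01},
    {"dp":[0.001,-0.004,0],"rot":[0,0,0],"grip":0.01},
  ],
)

```text
clock: 30.95
tcp_pos: [0.5222, 0.2643, 0.0959]
orientation: [1.999, 2.407, -0.002]
contact_force: [-2.1, 13.5, -7.1]
grip_width: 0.0211
```

```bash
python3 -c "
from h import *
o=st();print(w2j(o['tcp_pos']))"
```

```text
t 30.95 tcp [0.5222 0.2643 0.0959] xang 1.756 z [ 0.009 -0.009 -1.   ] F [-2.1 13.5 -7.1] g 0.0211 q1,q7 [0.1  0.62]
[0.00455606 0.09806114]
```

The jaw is at about 0.022 and the force has reversed, so the fitting is against the fence. Releasing and retreating.

send_rows(
  motion=[
    {"dp":[0,0,0],"rot":[0,0,0],"grip":0.0854},
    {"dp":[0,0,0],"rot":[0,0,0],"grip":0.0854},
    {"dp":[0,0,0],"rot":[0,0,0],"grip":0.0854},
    {"dp":[0,0,0.03],"rot":[0,0,0],"grip":0.0854},
    {"dp":[0,0,0.05],"rot":[0,0,0],"grip":0.0854},
    {"dp":[0,0,0.05],"rot":[0,0,0],"grip":0.0854},
    {"dp":[-0.02,-0.03,0.02],"rot":[0,0,0],"grip":0.0854},
    {"dp":[-0.02,-0.05,0],"rot":[0,0,0],"grip":0.0854},
    {"dp":[0,-0.04,0],"rot":[0,0,0],"grip":0.0854},
    {"dp":[0,0,0],"rot":[0,0,0],"grip":0.0854},
    {"dp":[0,0,0],"rot":[0,0,0],"grip":0.0854},
  ],
)

```text
clock: 32.33
tcp_pos: [0.4805, 0.1409, 0.2505]
orientation: [1.997, 2.404, -0.006]
contact_force: [0.6, 0.4, 0.1]
grip_width: 0.0856
```

```bash
python3 - <<'E'
from h import *
o=st();d=shot('wrist','w12.png')
ys=np.arange(60,-126,-1);xs=np.arange(-70,71)
def rect(z,X,Y):
    m=np.array([[w2px(d,[*j2w(x/1e3,y/1e3),z]) for x in X] for y in Y],np.float32)
    return cv2.cvtColor(cv2.remap(d['img'],m[:,:,0],m[:,:,1],cv2.INTER_LINEAR),cv2.COLOR_RGB2GRAY)
g=rect(.042,xs,ys)
for y in(0,-20,-50,-80):print(y,' '.join(map(str,g[60-y][35:106])))
for x in(-15,10):print('col',x,'from y=40',' '.join(map(str,g[20:,70+x])))
X=np.arange(-50,51);Y=np.arange(150,60,-1);p=rect(.134,X,Y);ii=np.argwhere(p<35);print('dark paddle x,y',X[ii[:,1]].min(),X[ii[:,1]].max(),Y[ii[:,0]].min(),Y[ii[:,0]].max(),np.median(X[ii[:,1]]),np.median(Y[ii[:,0]]))
E
```

```text
t 32.33 tcp [0.4805 0.1409 0.2505] xang 1.755 z [ 0.01  -0.013 -1.   ] F [0.6 0.4 0.1] g 0.0856 q1,q7 [0.53 0.98]
0 209 208 183 62 54 61 66 66 59 50 70 120 147 148 146 146 153 153 150 144 135 83 63 65 63 65 66 65 64 62 81 112 144 143 140 137 139 140 140 141 141 141 142 143 144 140 137 140 141 141 142 143 140 138 141 136 137 140 138 138 156 190 192 192 193 195 194 194 196 197 196
-20 207 208 155 65 53 64 68 64 54 48 82 122 147 146 145 147 151 149 150 148 144 145 147 144 139 138 141 143 145 143 144 145 144 145 141 139 139 141 141 141 141 142 143 143 143 139 138 137 136 140 142 143 139 139 139 135 135 135 136 132 150 175 190 190 191 194 194 195 198 198 195
-50 199 199 110 57 50 70 65 59 53 51 77 120 141 142 144 147 147 147 146 145 143 142 144 140 138 139 140 141 143 143 136 142 145 145 140 135 135 138 138 139 140 141 139 140 139 135 137 139 139 137 138 138 137 137 136 135 136 134 131 126 154 177 191 191 191 192 193 192 193 195 192
-80 112 104 77 51 58 67 66 63 53 49 56 75 76 75 76 81 77 77 78 75 75 66 59 63 63 63 63 63 66 97 130 139 140 141 141 139 139 138 138 135 137 138 135 139 138 13
[... 762 characters left out ...]
6 143 109 106 135 143 144 143 144 145 145 143 144 144 146 145 143 132 105 62 117 141 143 145 144 144 143 142 142 142 143 143 142 140 142 142 142 141 140 139 140 140 141 141 141 141 140 141 139 138 138 140 142 142 141 139 139 138 138 140 139 140 140 139 137 138 137 137 138 138 137 139 138 135 136 137 137 136 139 136 137 137 136 136 135 137 139 139 138 137 135 135 137 140 138 138 139 135 136 137 137 135 137 137 137 137 136 136 137 137 137 138 138 138 138 136 137 137 137 138 137 138 139 137 138 136 136 137 139 138 137 137 140 137 135 137 138 135 111 121 155 185 194 196 196 194 195 193 193 193 195 192 187 169 136 121 133 141 141 142 142 141 141 143 140 141
dark paddle x,y -50 50 61 150 16.0 89.0
```

The fitting reads x -25..25 and y -98.5..20.5 in the jig, square, with the jaw face at about 21 mm (jaw ≈ 0.022). The arm touches nothing, so I hand in.

```bash
python3 -c "
from h import *
print(hand_in())"
```

```text
the job is handed in; nothing more can be done
None
```

The job is handed in after about 32 s of robot time (72 s allowed), with the fitting clamped against the fence. `hand_in()` gave no verdict, so the results below are my own measurements.

**What was done:**
- **Jaw opened:** I pushed the jaw to its stop, moved the handle sideways and let it go in the notch. The picture afterwards showed the jaw still open.
- **Fitting laid down:** I stood the longest fitting on the bare bench and tipped it onto its wide side. It lay flat with a 49.6 × 118.6 mm footprint.
- **Set in the jig:** I took it across its width and laid it between the rails. It touched the base at the expected height, and I let go with the jaw still held open.
- **Jaw released:** I moved the handle to +x and eased the jaw forward while holding it. The force reversed at about 0.022, and I then let go.

**Last checks (final wrist image and the arm's state):**
- The fitting spans jig x -25..25 mm and y -98.5..20.5 mm. That makes it central and square, with its end 1–2 mm from the fence.
- The jaw face reads about 21 mm, so the jaw is at about 0.022.
- The arm is clear of everything, with about 0.7 N on the force reading.

**What failed or was not confirmed:**
- **First tipping push:** The fingers rode up onto the fitting's top edge with about 16 N upward. A second push about 10 mm lower tipped it.
- **Handle position:** My image check of the handle at the end gave nothing usable, because the threshold picked up other dark areas. That it is in the channel (cross near 0) follows from the jaw reading and from having felt the +x stop.
- **Other objects:** I did not measure the bystanders again at the end. I saw no unexpected contact with them.

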